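Tip up the stencil plate and lay it in the tray

TASK

Two thin steel stencil plates lie sunk in wooden tip-up rests. Take the one with the three round holes: press its end at the open side of its rest all the way down, so that its other end tips up and stays up, then take the plate by the raised part, lower it into the shallow metal tray and leave it lying flat there. Leave the slotted plate alone in its rest.

Things in the scene. Friction and masses are not known exactly. Their poses are not given: they have to be found in the camera images.
- stencil_mid (a point): Middle of the loose steel plate to move: 160 (x, length) x 50 x 3 mm, 130 g, 28 mm round holes at x = -25, 13, 51 mm; z up. It lies in a rest, top 31 mm above the table, flush with the rest's walls. Press its blank -x end, at the rest's open end. Once tipped, its edges at x = 20 to 60 mm stand free, 20 to 35 mm above the walls, to be pinched from above across the 50 mm width.
- rest_tip (a joint): Tip angle (rad) of the 30 mm wide rocker under the three-holed plate: 0 flat, 0.38 at the stop. A stiff hinge that stays where it is left, about a cross axis at the plate's x = -30 mm, 4 mm below its middle; pressed down, the plate's +x end rises. At the plate's x = -62 mm, pressing takes 5 to 8 N and goes down 12 mm. A lip keeps the tipped plate from sliding off.
- tray_in (a point): Centre of the inner floor of the shallow open aluminium tray, fixed. Outside 250 (x) x 150 (y) x 12 mm, walls and floor 4 mm thick: the inner floor is 242 x 142 mm, 4 mm above the table, its walls rise 8 mm above it. x along its length, z up.
- stencil_slot_mid (a point): Middle of the other steel plate, 160 x 50 x 3 mm, with one 104 x 26 mm slot; to be left alone in its rest. Both rests are alike: fixed, wooden, 184 x 76 x 31 mm, in line with their plate, 10 mm walls at both sides and the +x end, 3 mm from the plate, -x end open.
Things that resemble listed ones, but are neither listed nor needed, are in the scene too. Leave any blue look-alike of the part that bears stencil_mid alone.

How it is judged:
On the way, in this order (a step that is already met when the one before it is completed fails the run):
1. the three-holed plate is tipped up on its rest by pressing its end down (0.3 rad or more) (value of joint rest_tip above 0.3 rad and angle between stencil_mid's own z axis and vertical above 0.26 rad), for 0.2 s.
2. the plate, held in the fingers, is lowered into the tray (its middle within 60 mm of the tray's floor) (contact force between stencil and the fingers above 0.5 N and z of stencil_mid in the frame of tray_in below 0.06 m and horizontal distance between stencil_mid and tray_in below 0.09 m), for 0.05 s.
At the end, for the whole second after the job is handed in: The three-holed plate lies flat on the tray's floor (within 3 degrees and a few mm), at rest, anywhere inside the tray's walls, and the slotted plate is still in its rest, within 10 mm of where it was (angle between stencil_mid's own z axis and vertical below 0.05 rad and z of stencil_mid in the frame of tray_in between -0.002 and 0.005 m and x of stencil_mid in the frame of tray_in between -0.05 and 0.05 m and y of stencil_mid in the frame of tray_in between -0.055 and 0.055 m and linear speed of stencil below 0.02 m/s and distance of stencil_slot_mid from where it was at the start of the episode below 0.01 m); the robot touches nothing.
It fails at once if the slotted plate is tipped up or moved by more than 15 mm (distance of stencil_slot_mid from where it was at the start of the episode above 0.015 m).
It also fails if it takes over 51 s, if anything falls off the work surface, if the arm or the gripper's body presses on something with over 40 N, if the wrist force passes 120 N, or if a joint passes its speed limit or range.

ROBOT

A 6-joint arm with a two-finger parallel gripper is mounted at the origin on the work surface. World frame = base frame: x ahead of the robot, y to its left, z up, the work surface at z = 0. Lengths are in m, angles in rad, forces in N, time in s.
With the tool pointing down it reaches from about 0.275 to 0.85 m from the base axis. Payload 5.2 kg.
Tool frame: the origin (TCP) lies on the centre line of the jaws, within the pads' length; the fingertips stand 17 mm ahead of it and the grasp point (between the pads) lies 2 mm behind it; z points along the fingers, y is the direction in which the jaws open and shut (so a half turn about z gives the same grasp; the last joint's range is limited). The gripper opens to 85 mm and grips with 20 to 120 N. Pads are 22 mm wide; open, the fingers measure 114 mm over their backs; the gripper's body (76 mm by 85 mm) begins 54 mm behind the grasp point. The pads swing forward as they close: fully open they stand 13 mm farther back than shut.
Start: joints at [0.932, 0.259, 1.535, -0, 1.348, -0.203], TCP at [0.232, 0.499, 0.248] pointing down, gripper open.
Joint ranges: [-3.14, 3.14], [-0.91, 2.08], [0.19, 2.58], [-1.22, 4.36], [0.22, 2.71], [-3.12, 3.12]. Speed limits (rad/s): [2.57, 2.57, 3.14, 3.14, 3.14, 3.14].

INTERFACE

Orientations are given as a rotation vector (axis times angle).
In Python, from plant import r gives the robot as it stands. The module is installed in compiled form; this text tells all that it offers.
- The arm moves only by the tool step_arm, never from a script. Its argument "targets" is a list that holds one entry, the list of rows, each a list of 7 numbers: the opening, from 0 (shut) to 1 (fully open), then the shift along the tool's x, y, z each as a share of 0.1 m, from -1 to 1, then the turn, a rotation vector about the tool's x, y, z each as a share of 45 degrees, from -1 to 1. A call has 1 to 8 rows; each row shifts and turns the commanded pose from where the row before left it, along the tool's axes as they then stand; what a row does not reach is not made up. A row lasts 1/10 s, in which the tool goes at most 50 mm and 8.59 degrees, less where a joint would pass 70% of its speed; a pose out of reach is approached as far as the arm can. A call with a number of a shift or a turn outside -1 to 1 is refused whole. A call with a gripper value outside its range is refused whole. The fingers move at their own pace and stop on an object; "grip_force" is the grip in N (left out, the last holds). Time passes only in rows, so rows that do not move let the fingers close. It gives the time, the measured TCP pose, the force and the opening at its end, in the units of the state.
- r.get_obs(): the state, without advancing time (a new reading comes with each control period).
- r.get_image(name): name is "scene" or "top"; returns the picture (384x512x3 uint8, red, green, blue); there is no depth.
- r.camera_model(name): a dict with "K" (3x3 intrinsics, pixels), "xyz" and "orientation" of the camera in the world. Camera axes: x right, y up, looking along -z (the intrinsics and any distortion apply to the point x, -y, -z); pixel columns grow to the right and rows downward; lengths in m; the calibration is good to about 2 mm. A picture is of the moment at which its call begins. camera_model takes no time and is no camera call.
- r.finish_job(): hands the job in, once; it reports no verdict.
The state is a dict: "t": time; "q": joint angles; "qvel": joint speeds; "joint_torque": joint torques, N m; "tcp_pos": TCP position; "tool_rot": TCP orientation; "wrist_force": force on the tool from outside, world axes, zero at the start; "moment": the same for the moment, N m; "grip_width": opening from 0.0 (shut) to 1.0 (fully open).
Only numpy, scipy, OpenCV 4.12 (cv2) and the standard library are available. Lean on these libraries where they do the work, as an engineer would, in place of code of your own. Each camera call takes 0.05 s, during which the arm holds its last target. There are 200 camera calls.

## Working session

There is one attempt and no reset: what is moved stays moved. The work goes in short steps, Python scripts to look and compute and a tool call to move; the robot and the scene stay as the last step left them, time stands still between calls to the robot, and variables do not carry over. Pictures are saved under pics/ and viewed, about 8 in all and at most 12, crops included, and the job is handed in when it is done.

Besides the shell and the picture viewer there is one more tool, called after "Emit:" by a JSON object that holds its "api" and its "payload", one argument or row to a line. step_arm: Moves the arm, as the interface text tells. Its arguments: {"type":"object","properties":{"targets":{"type":"array","items":{"type":"array","items":{"type":"array","items":{"type":"number"}}}},"grip_force":{"type":"number"}},"required":["targets"]}

```bash
mkdir -p pics; cat > h.py <<'E'
import numpy as np, cv2
from scipy.spatial.transform import Rotation as R
from plant import r
def cam(n):
    c=r.camera_model(n); o=np.array(c["orientation"],float)
    M=R.from_rotvec(o).as_matrix() if o.size==3 else (o if o.shape==(3,3) else None)
    return np.array(c["K"]),np.array(c["xyz"]),M,c
def ray(n,u,v,z):
    K,p,M,c=cam(n); d=np.linalg.inv(K)@[u,v,1]; d=M@(d*[1,-1,-1]); return p+d*(z-p[2])/d[2]
def proj(n,P):
    K,p,M,c=cam(n); q=(M.T@(np.array(P)-p))*[1,-1,-1]; q=K@q; return q[:2]/q[2]
def shot(n,f,crop=None,s=1):
    im=r.get_image(n)[:,:,::-1]
    if crop: a,b,c,d=crop; im=im[b:d,a:c]
    cv2.imwrite(f,cv2.resize(im,None,fx=s,fy=s,interpolation=cv2.INTER_CUBIC))
E
python3 - <<'E'
from h import *
for n in("top","scene"): print(r.camera_model(n)); shot(n,f"pics/{n}0.png",s=1.5)
print(r.get_obs())
E
```

```text
{'K': array([[420.91929314,   0.        , 262.86152108],
       [  0.        , 420.91929314, 196.18391905],
       [  0.        ,   0.        ,   1.        ]]), 'xyz': array([ 0.27009368, -0.08849633,  0.98854296]), 'orientation': array([ 0.12657662, -0.13389859, -1.55426686])}
{'K': array([[389.10157757,   0.        , 249.79961566],
       [  0.        , 389.10157757, 185.28037921],
       [  0.        ,   0.        ,   1.        ]]), 'xyz': array([0.78566501, 0.24332461, 0.71701384]), 'orientation': array([0.29428691, 0.69772221, 2.25738238])}
{'t': 0.1, 'q': array([ 9.32216602e-01,  2.59271969e-01,  1.53597410e+00,  1.45419262e-05,
        1.34802883e+00, -2.02789540e-01]), 'qvel': array([-0.00046031, -0.00238748, -0.00139619, -0.00042523,  0.00070838,
       -0.0015279 ]), 'joint_torque': array([ 1.04255410e-03, -4.46970177e+01, -2.91246343e+01, -4.08172409e-04,
        6.39401871e-03,  1.32158529e-06]), 'tcp_pos': array([0.23186231, 0.4982371 , 0.24755664]), 'tool_rot': array([-6.78987123e-01, -3.06662317e+00,  2.40244390e-03]), 'wrist_force': array([-0.87183905, -0.39518455, -0.53946893]), 'moment': array([-0.01620962,  0.00415239, -0.01666494]), 'grip_width': 1.0018634066736543}
```

View pics/top0.png

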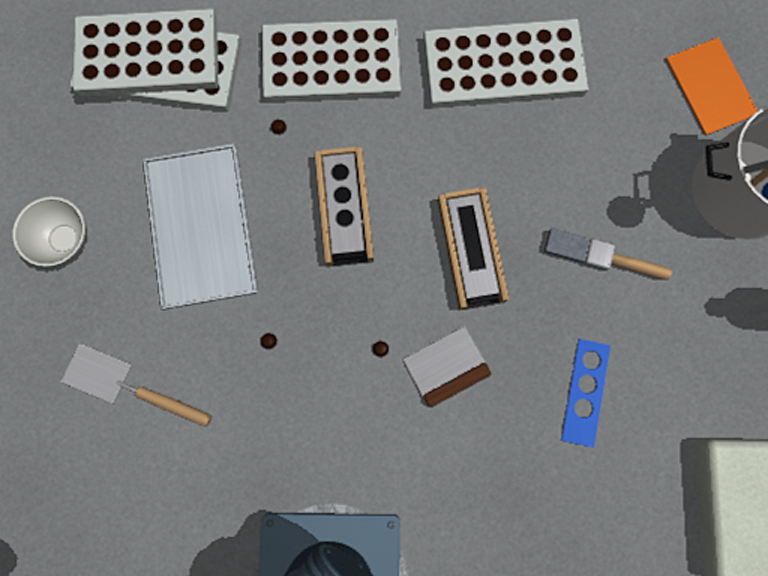

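View pics/scene0.png

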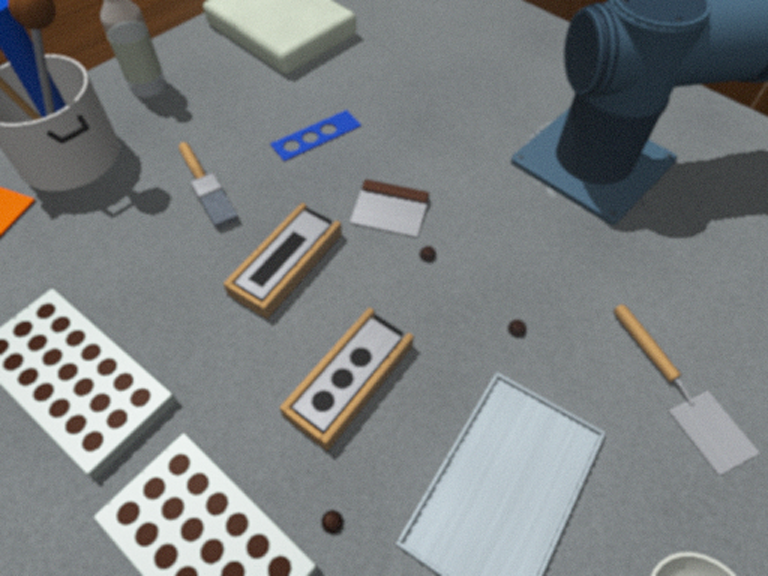

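```bash
python3 - <<'E'
from h import *
im=r.get_image("top")[:,:,::-1]
a=cv2.resize(im[92:182,200:260],None,fx=6,fy=6,interpolation=cv2.INTER_CUBIC)
b=cv2.resize(im[92:212,90:180],None,fx=4.5,fy=4.5,interpolation=cv2.INTER_CUBIC)
cv2.imwrite("pics/c1.png",np.hstack([a,b]))
E
```

```text
(no output)
```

View pics/c1.png

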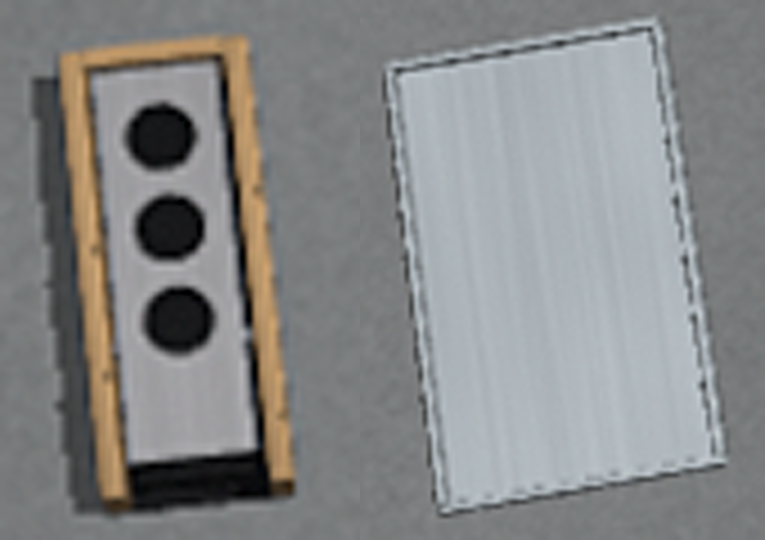

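```bash
python3 - <<'E'
from h import *
g=lambda x,y,z:ray("top",200+(x+.5)/6-.5,92+(y+.5)/6-.5,z)
H=np.array([g(*p,.0305) for p in[(179,319),(170,227),(161,136)]]);C=np.array([g(*p,.031) for p in[(90,72),(218,62),(258,452),(128,465)]])
print("holes",H.round(4),np.linalg.norm(np.diff(H,axis=0),axis=1)); print("corners",C.round(4),[np.linalg.norm(C[i]-C[i-1]) for i in range(4)])
d=H[2]-H[0];print("yaw holes",np.degrees(np.arctan2(d[1],d[0])));d2=C[0]+C[1]-C[2]-C[3];print("yaw corners",np.degrees(np.arctan2(d2[1],d2[0])))
u=d[:2]/np.linalg.norm(d[:2]);print("mid via holes",H[1,:2]-.013*u,"mid corners",C.mean(0))
t=lambda x,y,z:ray("top",90+(x-360+.5)/4.5-.5,92+(y+.5)/4.5-.5,z)
T=np.array([t(*p,.012) for p in[(387,66),(657,20),(725,462),(441,512)]]);print("tray",T.mean(0),[np.linalg.norm(T[i]-T[i-1]) for i in range(4)])
d=T[0]+T[1]-T[2]-T[3];print("tray yaw",np.degrees(np.arctan2(d[1],d[0])))
print(R.from_rotvec(r.get_obs()["tool_rot"]).as_matrix().round(3))
for x in(-.08,-.062,.04,.08):print(x,H[1,:2]+(x-.013)*u)
E
```

```text
holes [[ 0.5526 -0.0117  0.0305]
 [ 0.5901 -0.0072  0.0305]
 [ 0.6277 -0.0027  0.0305]] [0.03782441 0.03788539]
corners [[ 0.6539  0.0263  0.031 ]
 [ 0.6588 -0.0247  0.031 ]
 [ 0.4993 -0.0438  0.031 ]
 [ 0.4934  0.0065  0.031 ]] [np.float64(0.16164665465609357), np.float64(0.05117791005887592), np.float64(0.1606630885908779), np.float64(0.0507116824490452)]
yaw holes 6.867442074211072
yaw corners 6.936543167613894
mid via holes [ 0.57719995 -0.00879822] mid corners [ 0.57636071 -0.00892768  0.031     ]
tray [0.54301888 0.2215951  0.012     ] [np.float64(0.2476127446098771), np.float64(0.14714382274421411), np.float64(0.2480392913808323), np.float64(0.14885292494555422)]
tray yaw 11.124463181775177
[[-0.907  0.422 -0.001]
 [ 0.422  0.907 -0.001]
 [ 0.    -0.001 -1.   ]]
-0.08 [ 0.49777391 -0.01836404]
-0.062 [ 0.51564477 -0.01621173]
0.04 [ 0.61691296 -0.00401532]
0.08 [0.65662598 0.00076759]
```

Emit:
{"api": "step_arm", "payload": {
  "targets": [
    [[0,0,0,0,0,0,-0.177],[0,0,0,0,0,0,-0.177],[0,0,0,0,0,0,-0.177],[0,0,0,0,0,0,-0.178],[0,-0.135,-0.34,0,0,0,0],[0,-0.135,-0.34,0,0,0,0],[0,-0.135,-0.34,0,0,0,0],[0,-0.135,-0.34,0,0,0,0]]
  ],
  "grip_force": 60
}}

```text
t: 0.95
tcp_pos: [0.3024, 0.3688, 0.248]
tool_rot: [0.191, -3.135, 0.001]
wrist_force: [-0.2, 0.4, 0.2]
grip_width: -0.001
```

Emit:
{"api": "step_arm", "payload": {
  "targets": [
    [[0,-0.135,-0.34,0,0,0,0],[0,-0.135,-0.34,0,0,0,0],[0,-0.135,-0.34,0,0,0,0],[0,-0.135,-0.34,0,0,0,0],[0,-0.135,-0.34,0,0,0,0],[0,-0.135,-0.34,0,0,0,0],[0,-0.135,-0.34,0,0,0,0],[0,-0.135,-0.34,0,0,0,0]]
  ]
}}

```text
t: 1.75
tcp_pos: [0.4426, 0.1117, 0.2482]
tool_rot: [0.19, -3.136, -0.0]
wrist_force: [1.3, -0.1, -0.1]
grip_width: 0.003
```

Emit:
{"api": "step_arm", "payload": {
  "targets": [
    [[0,-0.135,-0.34,0.1,0,0,0],[0,-0.135,-0.34,0.1,0,0,0],[0,-0.135,-0.34,0.2,0,0,0],[0,-0.135,-0.34,0.2,0,0,0],[0,0,0,0,0,0,0],[0,0,0,0,0,0,0]]
  ]
}}

```text
t: 2.35
tcp_pos: [0.5118, -0.0158, 0.1874]
tool_rot: [0.187, -3.134, -0.002]
wrist_force: [0.7, 0.6, 0.6]
grip_width: -0.001
```

```bash
cat >> h.py <<'E'
def to(P,yaw=None):
    o=r.get_obs(); M=R.from_rotvec(o["tool_rot"]).as_matrix()
    print("t",round(o["t"],2),"tcp",o["tcp_pos"].round(4),"y yaw",np.degrees(np.arctan2(M[1,1],M[0,1])).round(2),"zax",M[:,2].round(3),"F",o["wrist_force"].round(1),"w",round(float(o["grip_width"]),3))
    print("tool shift",(M.T@(np.array(P)-o["tcp_pos"])*10).round(3))
E
python3 -c "
from h import *
to([.512,-.0165,.06])"
```

```text
t 2.35 tcp [ 0.5118 -0.0158  0.1874] y yaw 96.82 zax [-0.003  0.001 -1.   ] F [0.7 0.6 0.6] w -0.001
tool shift [-0.005 -0.009  1.274]
```

Emit:
{"api": "step_arm", "payload": {
  "targets": [
    [[0,0,0,0.3,0,0,0],[0,0,0,0.3,0,0,0],[0,0,0,0.3,0,0,0],[0,0,0,0.3,0,0,0],[0,0,0,0.05,0,0,0],[0,0,0,0.05,0,0,0],[0,0,0,0,0,0,0]]
  ]
}}

```text
t: 3.05
tcp_pos: [0.5129, -0.0149, 0.0593]
tool_rot: [-0.191, 3.134, -0.001]
wrist_force: [0.4, -0.3, -0.2]
grip_width: 0.001
```

Emit:
{"api": "step_arm", "payload": {
  "targets": [
    [[0,0,0,0.03,0,0,0],[0,0,0,0.03,0,0,0],[0,0,0,0.03,0,0,0],[0,0,0,0.02,0,0,0],[0,0,0,0.02,0,0,0],[0,0,0,0,0,0,0]]
  ]
}}

```text
t: 3.65
tcp_pos: [0.5121, -0.0154, 0.0455]
tool_rot: [0.19, -3.136, 0.0]
wrist_force: [-3.3, -0.3, 3.3]
grip_width: -0.003
```

```bash
python3 -c "
from h import *
to([.512,-.0165,.038])
shot('scene','pics/s1.png',(160,180,300,310),5)"
```

```text
t 3.65 tcp [ 0.5121 -0.0154  0.0455] y yaw 96.93 zax [-0. -0. -1.] F [-3.3 -0.3  3.3] w -0.003
tool shift [ 0.002 -0.01   0.075]
```

View pics/s1.png

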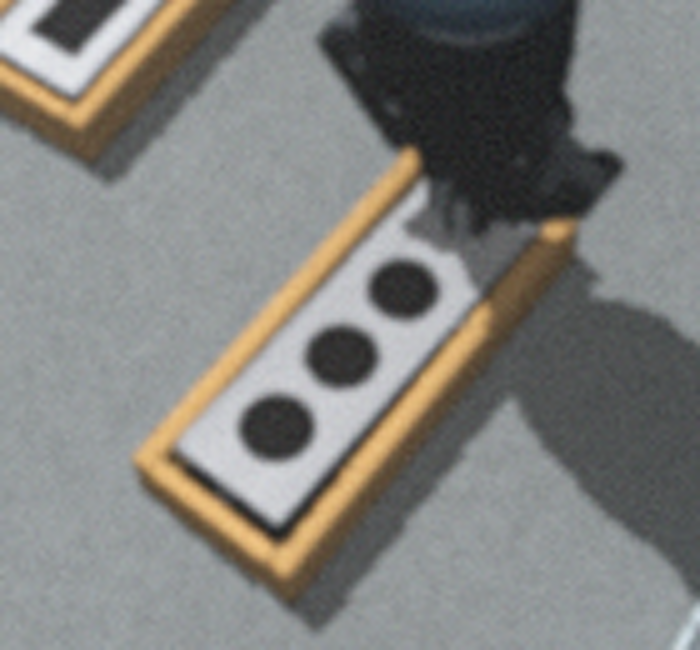

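Emit:
{"api": "step_arm", "payload": {
  "targets": [
    [[0,0,0,0.02,0,0,0],[0,0,0,0.02,0,0,0],[0,0,0,0.02,0,0,0],[0,0,0,0,0,0,0]]
  ]
}}

```text
t: 4.1
tcp_pos: [0.5121, -0.0154, 0.0395]
tool_rot: [0.19, -3.135, 0.0]
wrist_force: [-2.2, -0.4, 4.4]
grip_width: -0.002
```

Emit:
{"api": "step_arm", "payload": {
  "targets": [
    [[0,0,0,0.01,0,0,0],[0,0,0,0.01,0,0,0],[0,0,0,0,0,0,0]]
  ]
}}

```text
t: 4.4
tcp_pos: [0.5123, -0.0154, 0.0376]
tool_rot: [-0.19, 3.136, -0.0]
wrist_force: [-1.9, -0.7, 4.4]
grip_width: -0.0
```

Emit:
{"api": "step_arm", "payload": {
  "targets": [
    [[0,0,0,0.01,0,0,0],[0,0,0,0.01,0,0,0],[0,0,0,0,0,0,0]]
  ]
}}

```text
t: 4.7
tcp_pos: [0.5124, -0.0154, 0.0371]
tool_rot: [-0.19, 3.135, -0.001]
wrist_force: [-6.8, 0.1, 19.5]
grip_width: -0.003
```

```bash
python3 -c "
from h import *
to([.512,-.0165,.038])
shot('scene','pics/s2.png',(160,180,300,310),5)"
```

```text
t 4.7 tcp [ 0.5124 -0.0154  0.0371] y yaw 96.95 zax [ 0.001 -0.    -1.   ] F [-6.8  0.1 19.5] w -0.003
tool shift [ 0.005 -0.01  -0.009]
```

View pics/s2.png

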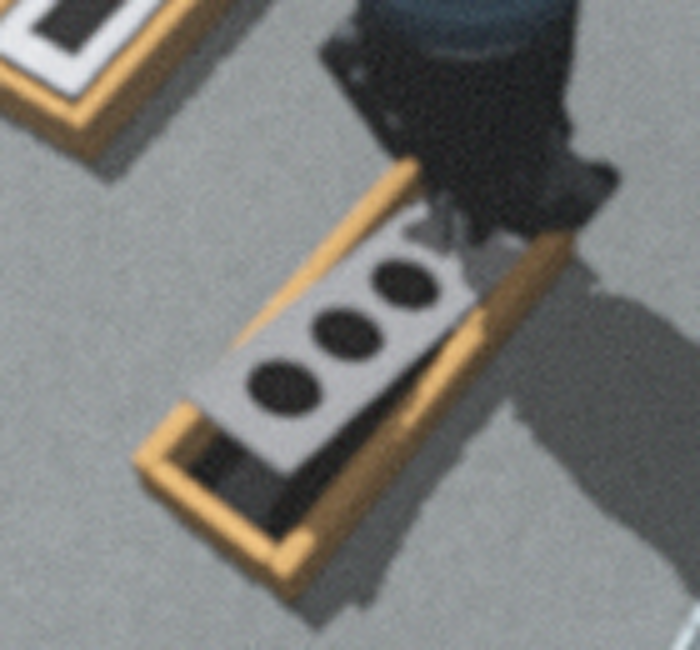

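Emit:
{"api": "step_arm", "payload": {
  "targets": [
    [[0,0,0,-0.05,0,0,0],[0,0,0,-0.3,0,0,0],[0,0,0,-0.4,0,0,0],[0.75,0.1,0,-0.4,0,0,0],[0.75,0.2,0,0,0,-0.161,0],[0.75,0.2,0,0,0,-0.161,0],[0.75,0,0,0,0,-0.162,0],[0.75,0,0,0,0,0,0]]
  ]
}}

```text
t: 5.55
tcp_pos: [0.4581, -0.0199, 0.1457]
tool_rot: [-0.163, 2.76, 0.036]
wrist_force: [-0.3, 0.7, -0.2]
grip_width: 0.749
```

```bash
python3 - <<'E'
from h import *
to([.602,-.006,.062])
im=r.get_image("top")[:,:,::-1]; im2=r.get_image("scene")[:,:,::-1]
a=cv2.resize(im[92:192,190:260],None,fx=5.5,fy=5.5,interpolation=cv2.INTER_CUBIC)
b=cv2.resize(im2[200:300,180:260],None,fx=5,fy=5.5,interpolation=cv2.INTER_CUBIC)
cv2.imwrite("pics/c2.png",np.hstack([a,b]))
E
```

```text
t 5.55 tcp [ 0.4581 -0.0199  0.1457] y yaw 96.81 zax [ 0.366  0.047 -0.93 ] F [-0.3  0.7 -0.2] w 0.749
tool shift [-1.035 -0.035  1.311]
```

View pics/c2.png

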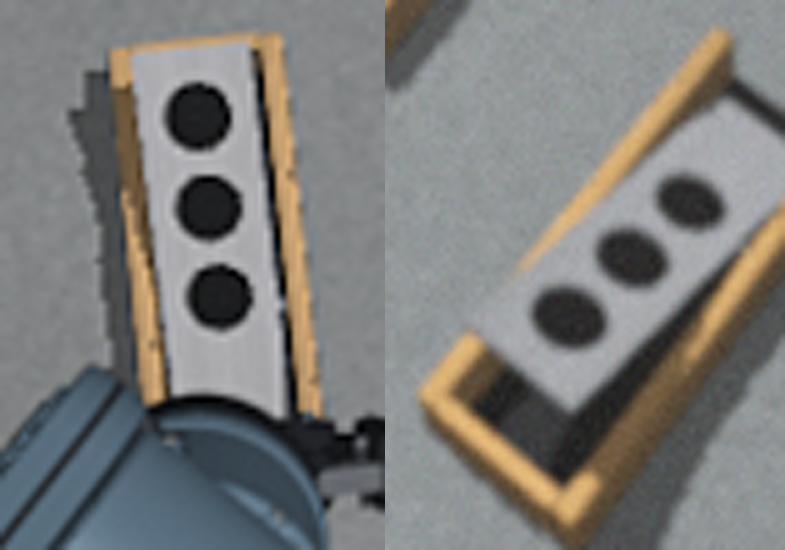

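```bash
python3 - <<'E'
from h import *
A=[(198,117),(209,207),(219,297)];B=[(570,317),(632,257),(691,201)];X=[]
def P(n):
    K,p,M,c=cam(n);W=np.diag([1,-1,-1])@M.T;return K@np.c_[W,-W@p]
for a,b in zip(A,B):
    u=np.array([190+(a[0]+.5)/5.5-.5,92+(a[1]+.5)/5.5-.5]);v=np.array([180+(b[0]-385+.5)/5-.5,200+(b[1]+.5)/5.5-.5])
    h=cv2.triangulatePoints(P("top"),P("scene"),u,v).ravel();X.append(h[:3]/h[3])
X=np.array(X);print(X.round(4));d=X[0]-X[2];print(np.linalg.norm(d),"tip",np.arctan2(d[2],np.hypot(*d[:2])),"yaw",np.degrees(np.arctan2(d[1],d[0])))
th=.38;m=np.array([.5772,-.0088]);u=np.array([np.cos(np.radians(6.9)),np.sin(np.radians(6.9))])
for x in(.051,.013,-.025):
    e=np.array([x+.03,.004]);print(np.r_[m+u*(-.03+e[0]*np.cos(th)-e[1]*np.sin(th)),.0255+e[0]*np.sin(th)+e[1]*np.cos(th)].round(4))
E
```

```text
[[ 0.6197 -0.0031  0.0602]
 [ 0.5849 -0.0076  0.0467]
 [ 0.5496 -0.0118  0.0331]]
0.0757174412521775 tip 0.36598407224699653 yaw 7.056136551752091
[ 0.6206 -0.0035  0.0593]
[ 0.5856 -0.0078  0.0452]
[ 0.5506 -0.012   0.0311]
```

Emit:
{"api": "step_arm", "payload": {
  "targets": [
    [[0.75,-0.345,-0.01,0,0,0,0],[0.75,-0.345,-0.01,0,0,0,0],[0.75,-0.345,-0.01,0,0,0,0],[0.75,0,0,0.3,0,0,0],[0.75,0,0,0.3,0,0,0],[0.75,0,0,0.3,0,0,0],[0.75,0,0,0.2,0,0,0],[0.75,0,0,0,0,0,0]]
  ]
}}

```text
t: 6.45
tcp_pos: [0.6004, -0.0071, 0.0811]
tool_rot: [-0.169, 2.762, 0.034]
wrist_force: [-0.0, 0.2, 0.4]
grip_width: 0.751
```

```bash
python3 -c "
from h import *
to([.602,-.006,.062])"
```

```text
t 6.45 tcp [ 0.6004 -0.0071  0.0811] y yaw 97.0 zax [ 0.364  0.046 -0.93 ] F [-0.   0.2  0.4] w 0.751
tool shift [0.054 0.009 0.184]
```

Emit:
{"api": "step_arm", "payload": {
  "targets": [
    [[0.75,0.03,0.01,0.09,0,0,0],[0.75,0.02,0,0.09,0,0,0],[0.75,0,0,0,0,0,0]]
  ]
}}

```text
t: 6.75
tcp_pos: [0.6008, -0.0063, 0.0648]
tool_rot: [-0.167, 2.758, 0.033]
wrist_force: [-0.5, 0.2, 0.1]
grip_width: 0.75
```

```bash
python3 - <<'E'
from h import *
to([.602,-.006,.062])
im=r.get_image("scene")[:,:,::-1]
cv2.imwrite("pics/c3.png",cv2.resize(im[170:310,160:310],None,fx=4,fy=4,interpolation=cv2.INTER_CUBIC))
E
```

```text
t 6.75 tcp [ 0.6008 -0.0063  0.0648] y yaw 96.95 zax [ 0.367  0.045 -0.929] F [-0.5  0.2  0.1] w 0.75
tool shift [-0.001  0.002  0.031]
```

View pics/c3.png

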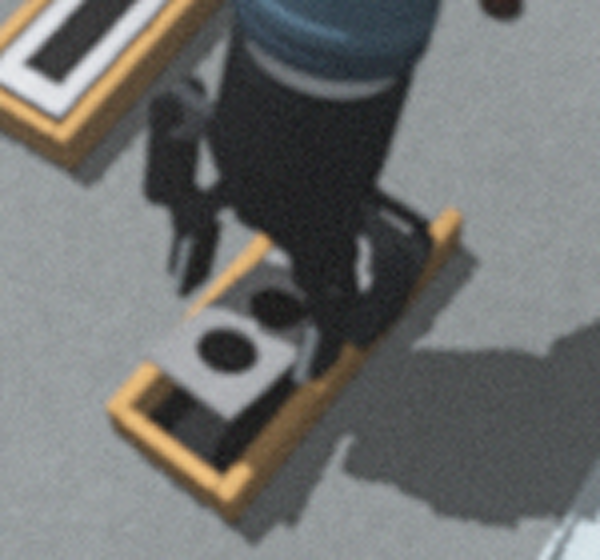

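Emit:
{"api": "step_arm", "payload": {
  "targets": [
    [[0.75,0,0,0.035,0,0,0],[0.75,0,0,0,0,0,0],[0,0,0,0,0,0,0],[0,0,0,0,0,0,0],[0,0,0,0,0,0,0],[0,0,0,0,0,0,0],[0,0,0,0,0,0,0],[0,0,0,0,0,0,0]]
  ],
  "grip_force": 70
}}

```text
t: 7.6
tcp_pos: [0.6025, -0.0064, 0.0624]
tool_rot: [-0.167, 2.756, 0.032]
wrist_force: [-0.3, -0.1, 2.2]
grip_width: 0.551
```

Emit:
{"api": "step_arm", "payload": {
  "targets": [
    [[0,0,0,-0.05,0,0,0],[0,0,0,-0.1,0,0,0],[0,0,0,-0.1,0,0,0],[0,0,0,-0.1,0,0,0],[0,0,0,-0.2,0,0,0],[0,0,0,-0.3,0,0,0],[0,0,0,0,0,0,0]]
  ]
}}

```text
t: 8.3
tcp_pos: [0.572, -0.0108, 0.1454]
tool_rot: [-0.167, 2.751, 0.029]
wrist_force: [1.0, -0.6, -1.3]
grip_width: 0.549
```

```bash
python3 - <<'E'
from h import *
to([.602,-.006,.2])
im=r.get_image("scene")[:,:,::-1]
cv2.imwrite("pics/c4.png",cv2.resize(im[150:310,140:330],None,fx=4,fy=3.6,interpolation=cv2.INTER_CUBIC))
E
```

```text
t 8.3 tcp [ 0.572  -0.0108  0.1454] y yaw 96.93 zax [ 0.374  0.043 -0.926] F [ 1.  -0.6 -1.3] w 0.549
tool shift [-0.487  0.01  -0.391]
```

View pics/c4.png

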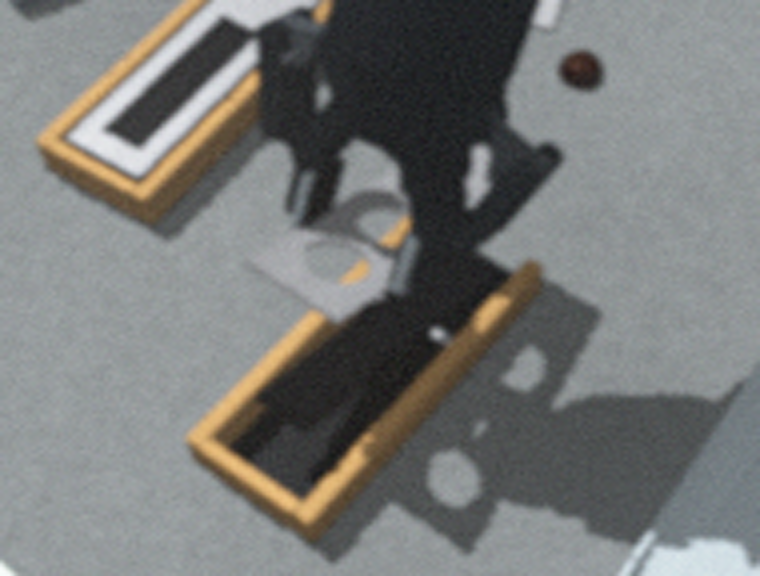

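Emit:
{"api": "step_arm", "payload": {
  "targets": [
    [[0,0,0,-0.1,0,0.16,0],[0,0,0,-0.1,0,0.161,0],[0,0,0,0,0,0.165,0],[0,0,0,0,0,0,-0.09],[0,0,0,0,0,0,0]]
  ]
}}

```text
t: 8.85
tcp_pos: [0.5653, -0.0106, 0.1586]
tool_rot: [0.303, -3.124, -0.001]
wrist_force: [0.0, 0.6, -2.0]
grip_width: 0.551
```

```bash
python3 -c "
from h import *
to([.577,.228,.1])"
```

```text
t 8.85 tcp [ 0.5653 -0.0106  0.1586] y yaw 101.07 zax [-0.003  0.    -1.   ] F [ 0.   0.6 -2. ] w 0.551
tool shift [-0.575  2.318  0.587]
```

Emit:
{"api": "step_arm", "payload": {
  "targets": [
    [[0,-0.06,0.2,0,0,0,0],[0,-0.1,0.4,0,0,0,0],[0,-0.1,0.4,0,0,0,0],[0,-0.1,0.4,0,0,0,0],[0,-0.1,0.4,0,0,0,0],[0,-0.06,0.32,0.2,0,0,0],[0,-0.055,0.2,0.3,0,0,0],[0,0,0,0.1,0,0,0]]
  ]
}}

```text
t: 9.65
tcp_pos: [0.574, 0.2301, 0.0965]
tool_rot: [0.302, -3.12, -0.001]
wrist_force: [-1.1, -0.2, -2.9]
grip_width: 0.55
```

Emit:
{"api": "step_arm", "payload": {
  "targets": [
    [[0,0,0,0.2,0,0,0],[0,0,0,0.2,0,0,0],[0,0,0,0.1,0,0,0],[0,0,0,0,0,0,0]]
  ]
}}

```text
t: 10.05
tcp_pos: [0.5755, 0.2266, 0.0484]
tool_rot: [0.298, -3.122, 0.001]
wrist_force: [-0.6, 0.2, -1.1]
grip_width: 0.549
```

```bash
python3 - <<'E'
from h import *
to([.577,.228,.025])
im=r.get_image("top")[:,:,::-1]; im2=r.get_image("scene")[:,:,::-1]
a=cv2.resize(im[92:212,90:180],None,fx=4,fy=4,interpolation=cv2.INTER_CUBIC)
b=cv2.resize(im2[244:384,260:410],None,fx=2.9,fy=480/140,interpolation=cv2.INTER_CUBIC)
cv2.imwrite("pics/c5.png",np.hstack([a,b]))
E
```

```text
t 10.05 tcp [0.5755 0.2266 0.0484] y yaw 100.9 zax [-0.005 -0.001 -1.   ] F [-0.6  0.2 -1.1] w 0.549
tool shift [-0.019  0.01   0.234]
```

View pics/c5.png

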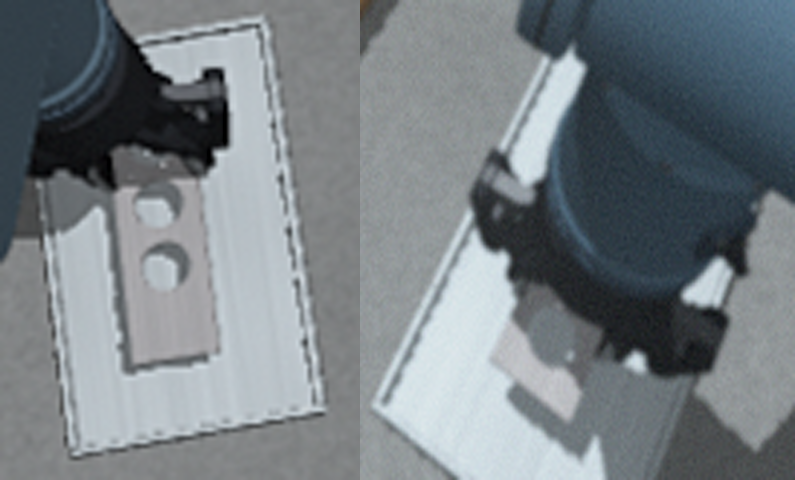

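Emit:
{"api": "step_arm", "payload": {
  "targets": [
    [[0,0,0,0.1,0,0,0],[0,0,0,0.1,0,0,0],[0,0,0,0.03,0,0,0],[0,0,0,0,0,0,0]]
  ]
}}

```text
t: 10.55
tcp_pos: [0.5762, 0.2276, 0.0261]
tool_rot: [0.3, -3.124, 0.0]
wrist_force: [-0.2, 0.2, -1.4]
grip_width: 0.55
```

Emit:
{"api": "step_arm", "payload": {
  "targets": [
    [[0,0,0,0.02,0,0,0],[0,0,0,0.02,0,0,0],[0,0,0,0,0,0,0]]
  ]
}}

```text
t: 10.85
tcp_pos: [0.5767, 0.2277, 0.0229]
tool_rot: [0.301, -3.125, 0.0]
wrist_force: [-0.5, -0.2, -2.0]
grip_width: 0.548
```

Emit:
{"api": "step_arm", "payload": {
  "targets": [
    [[0,0,0,0.015,0,0,0],[0,0,0,0.01,0,0,0],[0,0,0,0,0,0,0]]
  ]
}}

```text
t: 11.15
tcp_pos: [0.5767, 0.2277, 0.0204]
tool_rot: [0.301, -3.125, 0.0]
wrist_force: [-0.3, 0.1, -1.7]
grip_width: 0.548
```

Emit:
{"api": "step_arm", "payload": {
  "targets": [
    [[0,0,0,0.01,0,0,0],[0,0,0,0.01,0,0,0],[0,0,0,0,0,0,0]]
  ]
}}

```text
t: 11.45
tcp_pos: [0.5769, 0.2277, 0.0188]
tool_rot: [0.301, -3.126, 0.0]
wrist_force: [-0.5, 0.3, 0.9]
grip_width: 0.549
```

Emit:
{"api": "step_arm", "payload": {
  "targets": [
    [[0.6,0,0,0,0,0,0],[0.66,0,0,0,0,0,0],[0.75,0,0,0,0,0,0],[0.75,0,0,0,0,0,0],[0.75,0,0,-0.1,0,0,0],[0.75,0,0,-0.3,0,0,0],[0.75,0,0,-0.4,0,0,0],[0.75,0,0,-0.4,0,0,0]]
  ]
}}

```text
t: 12.25
tcp_pos: [0.5766, 0.2277, 0.1401]
tool_rot: [0.3, -3.125, 0.0]
wrist_force: [0.1, 0.3, -0.5]
grip_width: 0.749
```

Emit:
{"api": "step_arm", "payload": {
  "targets": [
    [[0.75,0,0,-0.4,0,0,0],[0.75,0.2,0,-0.4,0,0,0],[0.75,0.4,0.2,0,0,0,0],[0.75,0.4,0.2,0,0,0,0],[0.75,0.4,0.2,0,0,0,0],[0.75,0.4,0.2,0,0,0,0],[0.75,0,0,0,0,0,0],[0.75,0,0,0,0,0,0]]
  ]
}}

```text
t: 13.05
tcp_pos: [0.3848, 0.2724, 0.22]
tool_rot: [-0.304, 3.126, 0.0]
wrist_force: [0.7, -0.2, -0.4]
grip_width: 0.751
```

```bash
python3 - <<'E'
from h import *
to([.577,.228,.025])
im=r.get_image("top")[:,:,::-1]; im2=r.get_image("scene")[:,:,::-1]
a=cv2.resize(im[92:212,90:180],None,fx=4,fy=4,interpolation=cv2.INTER_CUBIC)
b=cv2.resize(im2[124:384,140:410],None,fx=1.6,fy=480/260,interpolation=cv2.INTER_CUBIC)
cv2.imwrite("pics/c6.png",np.hstack([a,b]))
E
```

```text
t 13.05 tcp [0.3848 0.2724 0.22  ] y yaw 101.1 zax [ 0.001  0.    -1.   ] F [ 0.7 -0.2 -0.4] w 0.751
tool shift [-1.799 -0.806  1.951]
```

View pics/c6.png

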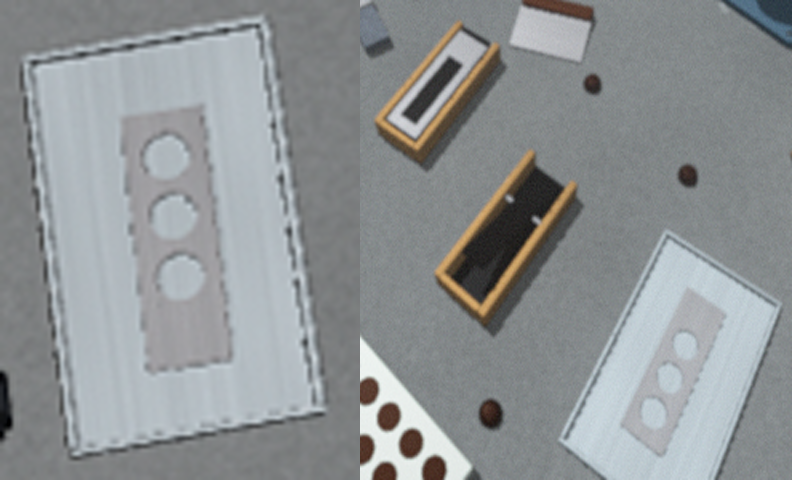

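```bash
python3 -c "
from h import *
print(r.finish_job())"
```

```text
the job is handed in; nothing more can be done
None
```

The three-holed plate is lying flat in the tray and the job is handed in at about 13 s of the allowed 51 s. `finish_job` reports no verdict.

- **Tipping:** I pressed the plate's blank end with shut fingers until the force jumped from 4 N to 20 N at the stop. The plate stayed up by itself at a measured tip of about 0.37 rad. The hole positions agreed with the calculated tipped pose within 2 mm.
- **Moving:** I pinched the raised part across its 50 mm width with the tool tilted to match the plate. I then levelled it, lowered it until it just touched in the tray, let go and moved the arm clear.
- **Last pictures:** The plate looks flat, and its middle is within a few millimetres of the tray's centre. The slotted plate is still in its rest, judged by eye and not measured. The gripper is open and touches nothing.
- **Disagreements:** No check failed. The triangulated hole heights were 1–2 mm above the calculated ones, which is within the calibration.

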